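# Unclip a tote of packages and tip it into its pick-up corner

## Robot

A 6-joint arm with a two-finger parallel gripper is mounted at the origin on a cart in front of the work surface, level with it; the furniture and walls round the work are solid. World frame = base frame: x ahead of the robot, y to its left, z up, the work surface at z = 0. Lengths are in m, angles in rad, forces in N, time in s.
With the tool pointing down it reaches from about 0.325 to 0.9 m from the base axis. Payload 6.1 kg.
Tool frame: the origin (TCP) lies midway between the tips of the shut fingers; the grasp point (between the pads) lies grasp_offset behind it (grasp_offset is the distance from the TCP to the grasp point, in m); z points along the fingers, y is the line along which they close (so a half turn about z gives the same grasp; the last joint's range is limited). The gripper opens to 87 mm and grips with 3 to 60 N. Pads are 19 mm wide; open, the fingers measure 117 mm over their backs; the gripper's body (75 mm by 190 mm) begins 51 mm behind the grasp point.
Start: joints at [-1.304, 0.22, 1.526, -0, 1.395, -0.126], TCP at [0.239, -0.577, 0.223] pointing down, gripper open.
Joint ranges: [-2.98, 2.98], [-0.91, 2.08], [0.09, 2.57], [-1.24, 4.39], [0.2, 2.65], [-2.68, 2.68]. Speed limits (rad/s): [2.57, 2.57, 3.01, 3.14, 3.14, 3.14].

## Interface

Orientations are given as a rotation vector (axis times angle).
In Python, from workcell import * gives the robot as it stands.
- The arm moves only by the shell command python3 -m creep 'ROWS' [FORCE]. ROWS is a JSON object whose one key "series" holds a list of rows, each a list of 3 entries, a list of its own where there are three numbers: the opening, from 0 (shut) to 1 (fully open), then the shift along the tool's x, y, z in mm, then the turn about the tool's z in degrees. In form: {"series": [[hand, [x, y, z], yaw], ...]}. A call has 1 to 20 rows; each row shifts and turns the commanded pose from where the row before left it, along the tool's axes as they then stand; what a row does not reach is not made up. A row lasts 1/8 s, in which the tool goes at most 62.5 mm and 10.7 degrees, less where a joint would pass 70% of its speed; a pose out of reach is approached as far as the arm can. A call is refused whole if a number of a shift passes 62.5 or a number of a turn 10.7, either way. A call with a gripper value outside its range is refused whole. The fingers move at their own pace and stop on an object; FORCE is the grip in N (left out, the last holds). Time passes only in rows, so rows that do not move let the fingers close. It gives the time, the measured TCP pose, the force, the opening and the grip force at its end, in the units of the state.
- observe(): the state, without advancing time (a new reading comes with each control period).
- read_camera(name): name is "side" or "top" or "wrist"; returns a dict with "color" (400x640x3 uint8, red, green, blue), "fx", "fy", "cx", "cy" (pixels), "dist_coeffs" ([k1, k2, p1, p2, k3] as OpenCV has them; the pictures are not rectified), "pose" (4x4, takes a point from camera to world coordinates). Camera axes: x right, y up, looking along -z (the intrinsics and any distortion apply to the point x, -y, -z); pixel columns grow to the right and rows downward; lengths in m; the calibration is good to about 2 mm. A picture is of the moment at which its call begins. There is no depth.
- close_job(): hands the job in; it is judged then, once.
Trained networks look in a picture, given as the dict that the camera call returned (one of the last four; its "shot" number tells which), for a name from the list of things; names that differ only in an ending like _2 or _b are one class to them, and where a whole thing is asked for, a point or a joint stands for the part that bears it (a point fixed in the world has none). Each returns a list of dicts, best first, with "score" (0 to 1); they miss things now and then, are a little off and sometimes report something else, mostly with a low value. They report only what shows in the picture. A call takes as long as a camera call. They do not tell look-alikes from the thing itself.
- search_frame(picture, thing): "xy" ([column, row] as shares, 0 to 1, of the picture: columns of its width, rows of its height, amid what is visible of it).
- masks_of(picture, thing): "mask" (400x640 bool, what is visible of it) and "xy" ([column, row] as shares, 0 to 1, of the picture: columns of its width, rows of its height, amid what is visible of it).
The state is a dict: "time_s": time; "qpos": joint angles; "qvel": joint speeds; "joint_efforts": joint torques, N m; "tcp_pos": TCP position; "orientation": TCP orientation; "contact_force": force on the tool from outside, world axes, zero at the start; "torque": the same for the moment, N m; "grip_width": finger opening in m; "gripper_force": force on a finger pad.
Only numpy, scipy, OpenCV 4.12 (cv2) and the standard library are available. Lean on these libraries where they do the work, as an engineer would, in place of code of your own. Each camera call takes 0.05 s, during which the arm holds its last target. There are 200 camera calls.

## Task

Unlock the black tote: put the fork key from its holder over the brass bar of the turn clip, turn the clip counterclockwise with the key until its tab points well away from the tote (70 degrees or more from straight at it), and stand the key back in its holder. Then take the tote by its corner grip lug and tip it up on the opposite, yellow-marked corner, which stays down on the carrier, until all three gold packages have slid together into that corner for counting, and finish while still holding the tote tilted like that, at between 25 and 50 degrees. Do not touch the clip or the packages with the fingers, and leave everything else on the bench where it is.

Things in the scene. Friction and masses are not known exactly. Their poses are not given: they have to be found in the camera images.
- carrier: Fixed aluminium carrier under the tote, a plate 226 x 196 x 8 mm with low black stops (5 mm high) round the tote's foot. Origin: on the bench under the middle of the tote; x and y axes as the tote's when that sits flat.
- clip (a joint): Turn clip (captive quarter-turn screw) on a pillar beside the tote's left (+y) side. 0 = tab points at the tote (the carrier's -y) and holds its rim down; grows counterclockwise seen from above; end stop 1.571; the tab is clear of the rim by 1.1. Starts between 0 and 0.2, stays where left, takes about 0.1 N m.
- clip_bar (a point): Middle of the top of the clip's brass bar, 72.5 mm above the bench, on the turning axis. The bar is 22 mm long (along this point's y, like the tab), 6 mm thick, and stands 13 mm high on a round hub of 20 mm diameter. The point's z points up; it turns with the clip.
- key: Loose fork key, 108 mm long, 100 g, upright in its holder. Origin: bottom middle, between the fork tips; z up. Two fork cheeks 5 mm thick, 24 wide (x), 15 deep, slot 11 mm wide between them along x. Blue handle 14 mm thick (y), 32 wide (x), 62 to 108 mm up: grip across y at 88 mm. The slot goes over the clip's bar, key x along the bar (13 deg play); home = tips 12 mm below the bar's top.
- key_holder: Fixed white block, 70 x 60 x 26 mm, with a chamfered pocket 27 x 24 mm (27 along x), 14 mm deep, in the middle of its top. The key's fork stands in it, key x along holder x, key origin 12 mm above the bench. Origin: centre of its underside.
- tote: Loose black tote, 170 x 120 x 45 mm (x, y, z), walls and floor 4 mm, 5 mm rim flange, about 0.35 kg. Origin: centre of its underside, z up. It starts flat on the carrier, underside 8 mm above the bench. Pick-up corner, marked yellow inside and on the rim: -x -y (near right from the robot). Grip lug: diagonally across, +x +y.
- tote_grip (a point): Grip point in the tote's upright corner lug (tote frame 91.5, 64.6, 70 mm). The lug is 14 mm thick, 30 mm long along the tote's diagonal (35.2 deg from the tote's x towards its y) and rises from the rim at 45 mm to 86 mm above the underside. Grip it across its 14 mm, square to the diagonal. Axes as the tote's.
- tote_corner (a point): Inner floor corner of the pick-up corner of the tote (tote frame -81, -56, 4 mm), 12 mm above the bench when the tote sits flat. The tote's outer corner on which it pivots is at tote frame -85, -60, 0 mm.
- package_a: Gilded metal package lying loose in the tote, 29 x 48 x 16 mm (48 along its y), 28 g. Origin: centre of its underside. On the slick tote floor it slides from about 12 deg of slope (friction 0.15 to 0.2), but along the walls and past other packages surely only from 30 to 35 deg. If they wedge, swing the slope along one wall, then the other.
- package_b: Gilded metal package lying loose in the tote, 29 x 48 x 16 mm (48 along its y), 28 g. Origin: centre of its underside. On the slick tote floor it slides from about 12 deg of slope (friction 0.15 to 0.2), but along the walls and past other packages surely only from 30 to 35 deg. If they wedge, swing the slope along one wall, then the other.
- package_c: Gilded metal package lying loose in the tote, 29 x 48 x 16 mm (48 along its y), 28 g. Origin: centre of its underside. On the slick tote floor it slides from about 12 deg of slope (friction 0.15 to 0.2), but along the walls and past other packages surely only from 30 to 35 deg. If they wedge, swing the slope along one wall, then the other.
- alcohol_dropper: White dispensing bottle with a blue cap, 40 x 40 x 105 mm, standing loose at the near left. Bystander. Origin: centre of its underside.
- vacuum_pen: Vacuum pick-up pen, 14 x 154 x 14 mm, lying loose at the left. Bystander. Origin: centre of its underside.
Not all that is in view belongs to the job. Of the things that look like the key_holder, take the one that is farthest to the robot's left at the start.

How it is judged:
On the way, in this order (a step that is already met when the one before it is completed fails the run):
1. the key's fork is over the clip's bar (horizontal distance between key and clip_bar below 0.006 m and z of key in the frame of clip_bar below -0.006 m and value of joint clip below 1 rad), for 0.1 s.
2. the clip is turned clear of the tote (value of joint clip above 1.15 rad), for 0.2 s.
3. the key stands in its holder again, let go (horizontal distance between key and key_holder below 0.008 m and height (world z) of key below 0.022 m and angle between key's own z axis and vertical below 0.2 rad and contact force between the fingers and key below 0.1 N), for 0.2 s.
4. the tote is tipped up on its yellow corner (angle between tote's own z axis and vertical above 0.35 rad and angle between tote's own x axis and vertical below 1.34 rad and angle between tote's own y axis and vertical below 1.44 rad and height (world z) of tote_corner below 0.032 m), for 0.2 s.
At the end, for the whole second after the job is handed in: Fingers hold the tote tilted 20 to 57 degrees (x side up 13 or more, y side 7.5), yellow inner corner under 32 mm above the bench; all three packages at rest in the tote, centres within 100 mm of that corner; clip at 1.15 rad or more; key let go, upright in its holder (all of step 3 and all of step 4 and distance between each of package_a, package_b, package_c and tote_corner below 0.1 m and linear speed of each of package_a, package_b, package_c below 0.02 m/s and z of each of package_a, package_b, package_c in the frame of tote below 0.045 m and contact force between the fingers and tote above 1 N and value of joint clip above 1.15 rad); the arm keeps its last pose, push and grip.
It fails at once if the clip is turned with the fingers instead of the key (contact force between the fingers and clip above 2 N).
It fails at once if a package is touched by the fingers (contact force between the fingers and package_a above 1 N or contact force between the fingers and package_b above 1 N or contact force between the fingers and package_c above 1 N).
It fails at once if the tote is tipped too steeply (over 57 degrees) (angle between tote's own z axis and vertical above 1 rad).
It fails at once if the yellow corner is lifted off the carrier (height (world z) of tote_corner above 0.06 m).
It fails at once if the bottle or the vacuum pen is disturbed (distance of any of alcohol_dropper, vacuum_pen from where it was at the start of the episode above 0.03 m).
It also fails if it takes over 61 s, if anything falls off the work surface, if the arm or the gripper's body presses on something with over 40 N, if the wrist force passes 120 N, or if a joint passes its speed limit or range.

## Working session

There is one attempt and no reset: what is moved stays moved. The work goes in short steps, Python scripts to look and compute and a shell command to move; the robot and the scene stay as the last step left them, time stands still between calls to the robot, and variables do not carry over. Pictures are saved under pics/ and viewed, at most 10 in all, crops included, and the job is handed in when it is done.

```bash
ls; mkdir -p pics
cat > h.py <<'E'
from workcell import *
import numpy as np, cv2
from scipy.spatial.transform import Rotation as R
def K(p): return np.array([[p["fx"],0,p["cx"]],[0,p["fy"],p["cy"]],[0,0,1.]])
def ray(p,uv):
    q=cv2.undistortPoints(np.array([[uv]],float),K(p),np.array(p["dist_coeffs"],float))[0,0]
    T=np.array(p["pose"]); return T[:3,3],T[:3,:3]@np.array([q[0],-q[1],-1.])
def atz(p,uv,z):
    o,d=ray(p,uv); return o+d*(z-o[2])/d[2]
def tri(obs):
    A=np.zeros((3,3));b=np.zeros(3)
    for p,uv in obs:
        o,d=ray(p,uv);d=d/np.linalg.norm(d);M=np.eye(3)-np.outer(d,d);A+=M;b+=M@o
    return np.linalg.solve(A,b)
def proj(p,X):
    T=np.array(p["pose"]);c=(np.atleast_2d(X)-T[:3,3])@T[:3,:3]
    return cv2.projectPoints(c*[1,-1,-1],np.zeros(3),np.zeros(3),K(p),np.array(p["dist_coeffs"],float))[0][:,0]
def px(r): return np.array(r["xy"])*[640,400]
def save(p,n,img=None): cv2.imwrite("pics/"+n,(p["color"] if img is None else img)[:,:,::-1])
E
python3 - <<'E'
from h import *
s=observe();print({k:np.round(v,3) for k,v in s.items()}, grasp_offset if 'grasp_offset' in globals() else None)
ims=[]
for n in("top","side"):
    p=read_camera(n);ims.append(p["color"]);save(p,n+"0.png")
    print(n,p["fx"],np.round(p["pose"],3).tolist())
    for t in("key","key_holder","clip","clip_bar","tote","tote_grip","tote_corner","package_a","alcohol_dropper","vacuum_pen"):
        print(t,[(round(r["score"],2),px(r).round(1).tolist()) for r in search_frame(p,t)][:4])
E
```

```text
pics
{'time_s': np.float64(0.0), 'qpos': array([-1.304,  0.221,  1.528,  0.   ,  1.395, -0.126]), 'qvel': array([-0.   ,  0.001,  0.   ,  0.   ,  0.001,  0.002]), 'joint_efforts': array([ 1.0000e-03, -4.9461e+01, -3.8737e+01,  7.0000e-02,  5.7000e-02,
       -0.0000e+00]), 'tcp_pos': array([ 0.239, -0.577,  0.221]), 'orientation': array([-3.079, -0.613,  0.   ]), 'contact_force': array([ 0.415, -0.2  , -0.609]), 'torque': array([-0.054,  0.034,  0.022]), 'gripper_force': np.float64(0.0), 'grip_width': np.float64(0.087)} 0.0187
top 424.6754987218395 [[-0.021, 0.995, -0.096, 0.384], [-1.0, -0.023, -0.018, 0.064], [-0.02, 0.096, 0.995, 1.231], [0.0, 0.0, 0.0, 1.0]]
key []
key_holder [(0.97, [400.7, 218.2]), (0.94, [447.5, 235.8]), (0.6, [442.5, 185.0])]
clip []
clip_bar []
tote []
tote_grip [(0.97, [308.8, 187.9])]
tote_corner [(0.88, [309.3, 193.2])]
package_a [(0.45, [307.2, 199.6]), (0.44, [304.6, 175.8])]
alcohol_dropper [(0.71, [226.6, 234.5]), (0.67, [319.2, 178.3])]
vacuum_pen [(0.49, [216.0, 190.9])]
side 450.9722292082675 [[-0.856, 0.196, -0.478, -0.01], [-0.516, -0.371, 0.772, 0.892], [-0.026, 0.908, 0.419, 0.527], [0.0, 0.0, 0.0, 1.0]]
key [(0.51, [375.9, 168.9])]
key_holder [(0.98, [370.3, 195.7]), (0.89, [411.1, 183.7]), (0.8, [363.1, 175.2])]
clip [(0.58, [291.9, 231.5])]
clip_bar []
tote [(0.65, [368.7, 194.8]), (0.63, [284.9, 213.7])]
tote_grip [(0.64, [288.6, 217.4])]
tote_corner [(0.88, [289.5, 213.6])]
package_a [(0.43, [293.0, 219.3])]
alcohol_dropper [(0.7, [286.5, 283.8])]
vacuum_pen [(0.65, [209.0, 292.8])]
```

Run:
```python
import cv2
t=cv2.imread("pics/top0.png")[120:290,190:490];s=cv2.imread("pics/side0.png")[110:330,170:470]
cv2.imwrite("pics/t1.png",cv2.resize(t,None,fx=2.65,fy=2.65,interpolation=cv2.INTER_CUBIC));cv2.imwrite("pics/s1.png",cv2.resize(s,None,fx=2.65,fy=2.65,interpolation=cv2.INTER_CUBIC))
```

```text
(no output)
```

View pics/t1.png

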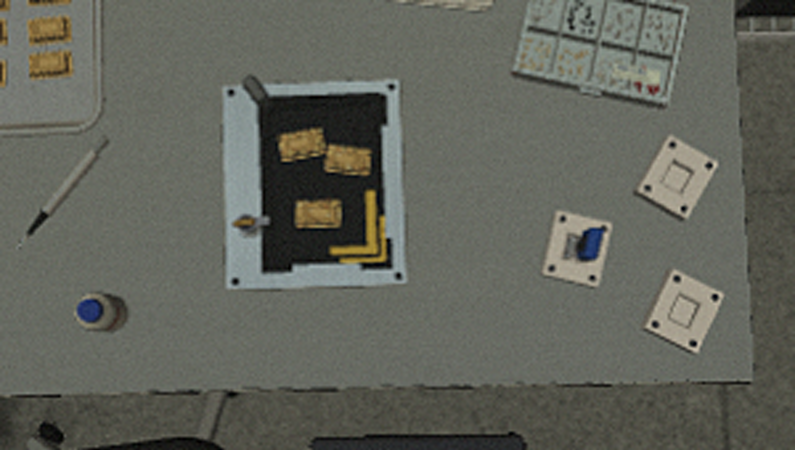

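View pics/s1.png

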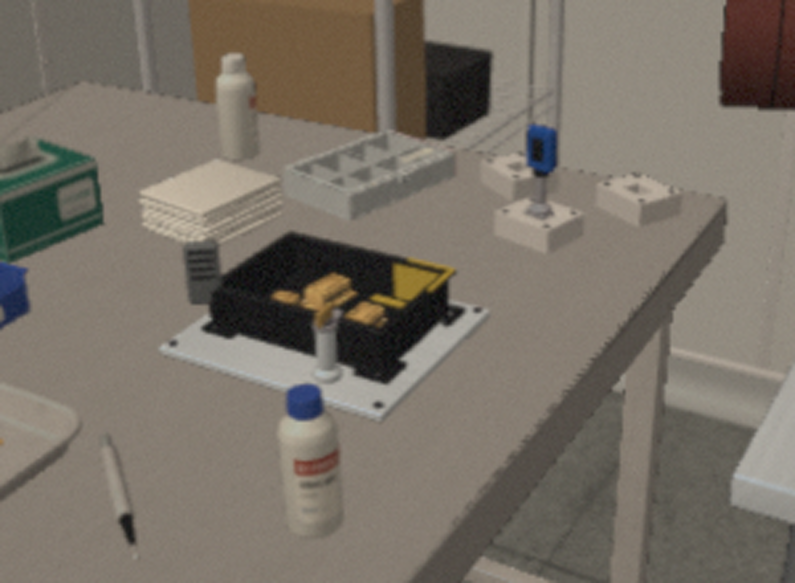

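The top view shows the carrier with its corners at crop (224,87), (399,80), (407,284) and (228,289), the clip's bar at about (245,223), and the lug at (256,89). The key is in the leftmost holder, near (577,248). The other two holders at (677,178) and (685,312) are empty decoys.

Run:
```python
from h import *
p=read_camera("top")
f=lambda x,y:np.array([x/2.65+190,y/2.65+120])
c=[atz(p,f(*q),.008) for q in((224,87),(399,80),(407,284),(228,289))]
print("carrier",np.round(c,3).tolist(),np.mean(c,0).round(4)); 
for a,b in((0,1),(3,2),(3,0),(2,1)):
    d=c[b]-c[a];print(np.linalg.norm(d[:2]).round(3),np.degrees(np.arctan2(d[1],d[0])).round(1))
c=[atz(p,f(*q),.026) for q in((557,210),(612,221),(600,287),(543,275))]
print("holder",np.mean(c,0).round(4))
for a,b in((0,1),(3,2),(3,0),(2,1)):
    d=c[b]-c[a];print(np.linalg.norm(d[:2]).round(3),np.degrees(np.arctan2(d[1],d[0])).round(1))
print("clip",atz(p,f(245,223),.0725)); print("bottle",atz(p,f(90,310),.105),"pen",atz(p,f(60,190),.01))
print("key top",atz(p,f(592,243),.12))
w=read_camera("wrist");s=observe();T=np.array(w["pose"])
Rt=R.from_rotvec(s["orientation"]).as_matrix();print("cam in tool",(Rt.T@(T[:3,3]-s["tcp_pos"])).round(4),(Rt.T@T[:3,:3]).round(3).tolist(),w["fx"])
```

```text
carrier [[0.63, 0.225, 0.008], [0.633, 0.031, 0.008], [0.409, 0.028, 0.008], [0.408, 0.222, 0.008]] [0.5201 0.1266 0.008 ]
0.193 -89.1
0.194 -89.6
0.222 0.6
0.224 0.8
holder [ 0.4431 -0.1541  0.026 ]
0.059 -102.7
0.061 -103.1
0.071 -14.2
0.072 -12.7
clip [0.47420265 0.19577691 0.0725    ]
bottle [0.38812968 0.34783524 0.105     ] pen [0.51981409 0.40493544 0.01      ]
key top [ 0.44323264 -0.15102464  0.12      ]
cam in tool [ 0.0652  0.0005 -0.1624] [[-0.0, 0.971, 0.241], [1.0, 0.0, -0.0], [-0.0, 0.241, -0.971]] 317.7388952448517
```

```bash
python3 -m creep '{"series": [[1,[43.8,-39.1,0],0],[1,[43.8,-39.1,0],0],[1,[43.8,-39.1,0],0],[1,[43.8,-39.1,0],0],[1,[43.8,-39.1,0],0],[1,[43.8,-39.1,0],0],[1,[43.8,-39.1,0],0],[1,[43.8,-39.1,0],0],[1,[0,0,0],8.9],[1,[0,0,0],8.9],[1,[0,0,0],8.9],[1,[0,0,0],8.9],[1,[0,0,0],0]]}'
python3 - <<'E'
from h import *
w=read_camera("wrist");s=observe();save(w,"w1.png");print(s["tcp_pos"],s["orientation"])
X=R.from_rotvec(s["orientation"]).as_matrix();print(np.degrees(np.arctan2(X[1,0],X[0,0])))
for t in("key","key_holder"):
    for r in masks_of(w,t)[:3]:
        m=r["mask"].astype(np.uint8);print(t,r["score"],px(r),m.sum(),cv2.minAreaRect(cv2.findNonZero(m)))
# predicted holder outline
a=np.radians(-13);M=np.array([[np.cos(a),-np.sin(a)],[np.sin(a),np.cos(a)]])
P=[[*(M@q+[.443,-.154]),.026] for q in((.035,.03),(.035,-.03),(-.035,-.03),(-.035,.03))]
print(proj(w,P))
E
```

```text
time_s: 2.82
tcp_pos: [0.4432, -0.1543, 0.2226]
orientation: [3.121, -0.356, 0.0]
contact_force: [-0.5, 0.4, 0.2]
grip_width: 0.087
gripper_force: 0.0
[ 0.44322585 -0.1542979   0.22264693] [ 3.12158968e+00 -3.53154089e-01  3.27244149e-04]
-12.909171924032206
key 0.62 [315.712 188.   ] 833 ((316.5, 192.5), (47.0, 21.0), 90.0)
key 0.29 [ 65.92 158.68] 14388 ((67.05000305175781, 162.14999389648438), (165.38710021972656, 130.28582763671875), 71.56505584716797)
key_holder 0.83 [396.672  93.72 ] 3911 ((398.4552917480469, 91.8451156616211), (57.80863952636719, 69.41549682617188), 20.772254943847656)
key_holder 0.79 [319.424 172.08 ] 2469 ((316.6532897949219, 179.24688720703125), (53.165889739990234, 62.09672546386719), 1.8476102352142334)
key_holder 0.75 [417.408 211.68 ] 2907 ((417.817626953125, 213.5926971435547), (55.989715576171875, 62.37614059448242), 18.060470581054688)
[[291.20779316 151.15656212]
 [344.67920526 151.12807942]
 [343.56022279 211.2301103 ]
 [292.44227319 211.26156916]]
```

View pics/w1.png

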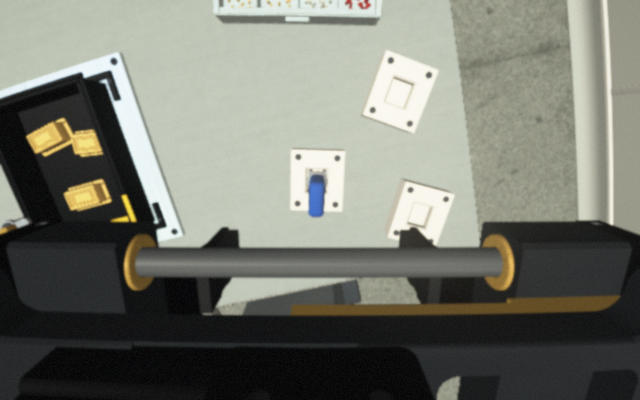

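The wrist picture agrees with the measured holder to about 1 px: (291–344, 149–212). The key's handle is at (316,195). Next I descend and grip.

```bash
python3 -m creep '{"series": [[0.6,[0,0,50],0],[0.6,[0,0,50],0],[0.6,[0,0,30],0],[0.6,[0,0,11.5],0],[0.6,[0,0,0],0],[0,[0,0,0],0],[0,[0,0,0],0],[0,[0,0,0],0],[0,[0,0,0],0]]}' 35
```

```text
time_s: 4.1
tcp_pos: [0.4434, -0.1544, 0.0814]
orientation: [3.121, -0.358, 0.001]
contact_force: [0.3, 0.3, 0.2]
grip_width: 0.02
gripper_force: 0.0
```

```bash
python3 -m creep '{"series": [[0,[0,0,0],0],[0,[0,0,0],0],[0,[0,0,0],0],[0,[0,0,0],0]]}' 35 && python3 -m creep '{"series": [[0,[0,0,-15],0],[0,[0,0,-40],0],[0,[0,0,-55],0]]}'
```

```text
time_s: 4.6
tcp_pos: [0.4434, -0.154, 0.0811]
orientation: [-3.12, 0.358, -0.0]
contact_force: [2.0, 3.8, 2.0]
grip_width: 0.014
gripper_force: 34.9
time_s: 4.97
tcp_pos: [0.4416, -0.1545, 0.1915]
orientation: [3.121, -0.358, -0.006]
contact_force: [1.0, -1.7, -0.9]
grip_width: 0.014
gripper_force: 34.9
```

```bash
python3 -m creep '{"series": [[0,[-6.1,-54,0],0],[0,[-6.1,-54,0],0],[0,[-6.1,-54,0],0],[0,[-6.1,-54,0],0],[0,[-6.1,-54,0],0],[0,[0,0,0],-9.8],[0,[0,0,0],-9.8],[0,[0,0,0],-9.8],[0,[0,0,0],-9.8],[0,[0,0,0],-9.8],[0,[0,0,0],-9.8],[0,[0,0,0],-9.8],[0,[0,0,0],-9.8],[0,[0,0,0],-9.8],[0,[0,0,0],-9.8],[0,[0,0,0],-9.8],[0,[0,0,0],0]]}'
python3 - <<'E'
from h import *
w=read_camera("wrist");s=observe();save(w,"w2.png");
X=R.from_rotvec(s["orientation"]).as_matrix();print(s["tcp_pos"],np.degrees(np.arctan2(X[1,0],X[0,0])))
print(proj(w,[[.474,.196,.0725],[.474,.185,.0725],[.474,.207,.0725],s["tcp_pos"]-[0,0,.069]]))
for t in("clip","clip_bar","key"):
    for r in masks_of(w,t)[:3]:
        m=r["mask"].astype(np.uint8);print(t,r["score"],px(r),m.sum(),cv2.minAreaRect(cv2.findNonZero(m)))
E
```

```text
time_s: 7.1
tcp_pos: [0.4748, 0.1149, 0.1917]
orientation: [2.129, 2.308, -0.001]
contact_force: [-0.1, -0.3, -1.0]
grip_width: 0.0138
gripper_force: 34.9
[0.4748396  0.11503572 0.19164117] 94.4946257885532
[[325.21145964 103.22002093]
 [324.12873802 116.45319068]
 [326.31188491  89.77363024]
 [318.56289702 210.52345666]]
clip 0.95 [325.824 107.4  ] 625 ((328.0, 110.0), (42.0, 22.0), 90.0)
clip_bar 0.85 [330.176 105.2  ] 588 ((327.5, 110.5), (41.0, 21.0), 90.0)
key 0.82 [316.224 235.68 ] 2395 ((318.0, 249.0), (108.0, 34.0), 90.0)
```

View pics/w2.png

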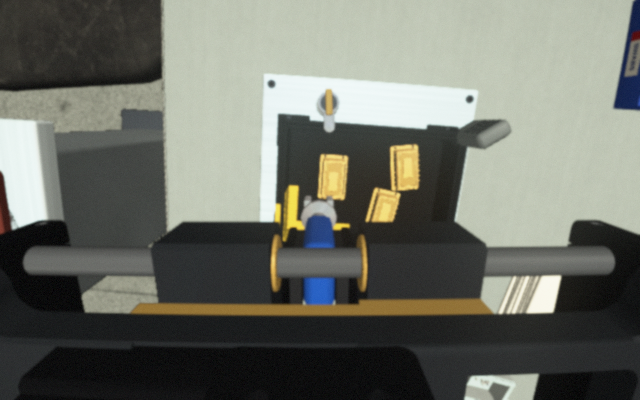

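The picture shows the brass bar at about (329,90–113) with its tab at (329,125). The key's fork is at (319,208). I'll segment the bar next.

Run:
```python
from h import *
w=read_camera("wrist");s=observe()
c=w["color"][70:140,290:370];hsv=cv2.cvtColor(c,cv2.COLOR_RGB2HSV)
m=((hsv[...,0]>8)&(hsv[...,0]<28)&(hsv[...,1]>110)&(hsv[...,2]>90)).astype(np.uint8)
n,l,st,ce=cv2.connectedComponentsWithStats(m);i=1+np.argmax(st[1:,4]);print(st[i],ce[i]+[290,70])
r=cv2.minAreaRect(cv2.findNonZero((l==i).astype(np.uint8)));print(r)
ys,xs=np.nonzero(l==i)
for lo in range(ys.min(),ys.max()+1,3):
    k=(ys>=lo)&(ys<lo+3);print(lo+70,xs[k].min()+290,xs[k].max()+290)
P=[(atz(w,(xs[ys==y].mean()+290.5,y+70.5),.0725)) for y in np.unique(ys)]
P=np.array(P);print(P[[0,-1]].round(4));print("angle",np.degrees(np.arctan(np.polyfit(P[:,1],P[:,0],1)[0])))
big=cv2.resize(np.hstack([w["color"][70:140,290:370],w["color"][180:250,280:360]]),None,fx=5,fy=5,interpolation=cv2.INTER_CUBIC);save(w,"w3.png",big)
```

```text
[ 36  21   6  24 129] [328.52713178 102.86821705]
((38.5, 32.5), (23.0, 5.0), 90.0)
91 327 330
94 326 331
97 326 331
100 326 331
103 326 331
106 326 331
109 326 331
112 327 331
[[0.4759 0.2063 0.0725]
 [0.4779 0.1875 0.0725]]
angle -6.170959623351839
```

View pics/w3.png

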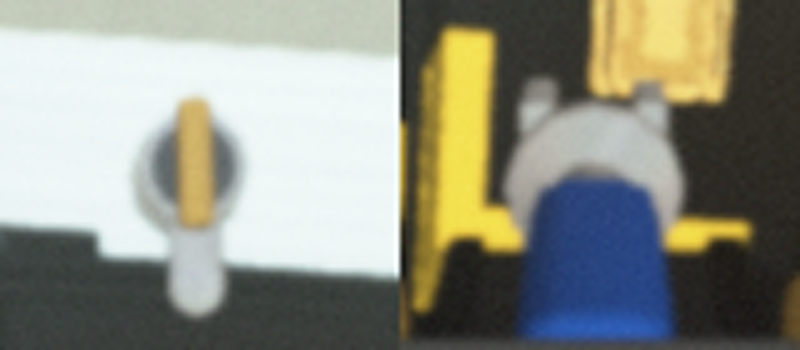

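```bash
python3 -m creep '{"series": [[0,[0,0,0],-1.7],[0,[40.6,5.4,0],0],[0,[40.6,5.4,0],0],[0,[0,0,35],0],[0,[0,0,0],0],[0,[0,0,0],0]]}'
python3 - <<'E'
from h import *
w=read_camera("wrist");s=observe()
X=R.from_rotvec(s["orientation"]).as_matrix();print(s["tcp_pos"],np.degrees(np.arctan2(X[1,0],X[0,0])))
t=read_camera("top");sd=read_camera("side")
a=s["tcp_pos"]-[0,0,.069]
print(proj(w,[a,[.4768,.1969,.0725]]),proj(sd,[[.4768,.1969,.0725]]),proj(t,[[.4768,.1969,.0725]]))
u,v=proj(sd,[[.4768,.1969,.0725]])[0].astype(int)
A=cv2.resize(w["color"][150:250,270:370],(400,400),interpolation=cv2.INTER_CUBIC);B=cv2.resize(sd["color"][v-50:v+30,u-40:u+40],(400,400),interpolation=cv2.INTER_CUBIC)
save(w,"w4.png",np.hstack([A,B]));print(u,v)
E
```

```text
time_s: 8.1
tcp_pos: [0.4766, 0.1972, 0.1567]
orientation: [2.094, 2.342, 0.0]
contact_force: [-0.3, 1.1, -0.0]
grip_width: 0.0134
gripper_force: 34.9
[0.4771094  0.19725499 0.15727478] 96.37650174656453
[[319.2255334  211.10874244]
 [318.7670545  206.17768678]] [[292.06886055 225.22986054]] [[282.03260759 203.21479062]]
292 225
```

View pics/w4.png

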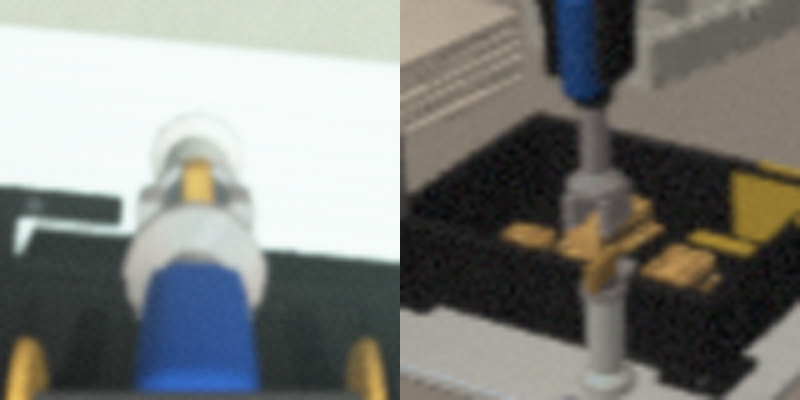

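The bar, at crop (198,180), is centred between the fork cheeks (about 150 and 243). Next I descend.

```bash
python3 -m creep '{"series": [[0,[0,0,9],0],[0,[0,0,9],0],[0,[0,0,8],0],[0,[0,0,0],0],[0,[0,0,0],0]]}'
```

```text
time_s: 8.88
tcp_pos: [0.4763, 0.1975, 0.1299]
orientation: [-2.094, -2.342, 0.0]
contact_force: [-0.9, -0.1, -1.3]
grip_width: 0.0136
gripper_force: 35.0
```

```bash
python3 -m creep '{"series": [[0,[0,0,0],-9.4],[0,[0,0,0],-9.4],[0,[0,0,0],-9.4],[0,[0,0,0],-9.4],[0,[0,0,0],-9.4],[0,[0,0,0],-9.4],[0,[0,0,0],-9.4],[0,[0,0,0],-9.4],[0,[0,0,0],-9.4],[0,[0,0,0],0],[0,[0,0,0],0],[0,[0,0,0],0]]}'
```

```text
time_s: 10.38
tcp_pos: [0.4767, 0.198, 0.1304]
orientation: [-0.025, 3.14, 0.002]
contact_force: [1.9, 5.1, -1.6]
grip_width: 0.0144
gripper_force: 35.0
```

```bash
python3 -m creep '{"series": [[0,[0,0,0],6],[0,[0,0,0],0],[0,[0,0,-10],0],[0,[0,0,-25],0],[0,[0,0,-35],0],[0,[60,0,0],0],[0,[0,0,0],0]]}'
python3 - <<'E'
from h import *
w=read_camera("wrist");s=observe();sd=read_camera("side")
X=R.from_rotvec(s["orientation"]).as_matrix();print(s["tcp_pos"],np.degrees(np.arctan2(X[1,0],X[0,0])))
T=read_camera("top")
a=s["tcp_pos"]-[0,0,.069]
print(proj(w,[a,[.4768,.197,.0725]]))
A=cv2.resize(w["color"],(600,375));c=T["color"][160:230,250:330];B=cv2.resize(c,(200,175));u,v=292,225
C=cv2.resize(sd["color"][v-40:v+30,u-40:u+40],(200,175),interpolation=cv2.INTER_CUBIC)
save(w,"w5.png",np.hstack([A,np.vstack([B,C,np.zeros((25,200,3),np.uint8)])]))
E
```

```text
time_s: 11.25
tcp_pos: [0.4127, 0.2022, 0.1994]
orientation: [-0.133, -3.135, 0.003]
contact_force: [0.6, 0.3, -0.6]
grip_width: 0.0136
gripper_force: 35.0
[0.41500739 0.20231436 0.2001424 ] 175.12933394122803
[[320.0365753  214.83509606]
 [319.81073089 258.93943644]]
```

View pics/w5.png

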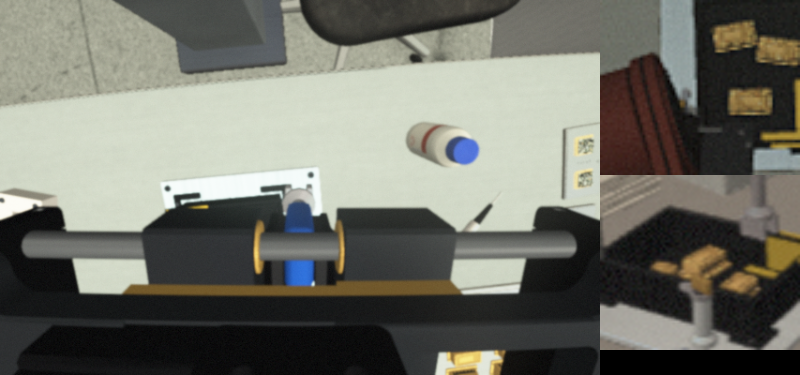

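```bash
python3 -m creep '{"series": [[0,[-9.9,-58.8,0],0],[0,[-9.9,-58.8,0],0],[0,[-9.9,-58.8,0],0],[0,[-9.9,-58.8,0],0],[0,[-9.9,-58.8,0],0],[0,[-9.9,-58.8,0],0]]}'
python3 -m creep '{"series": [[0,[0,0,0],9.4],[0,[0,0,0],9.4],[0,[0,0,0],9.4],[0,[0,0,0],9.4],[0,[0,0,0],9.4],[0,[0,0,0],9.4],[0,[0,0,0],9.4],[0,[0,0,0],9.4],[0,[0,0,0],9.4],[0,[0,0,0],9.4],[0,[0,0,0],9.4],[0,[0,0,0],9.4],[0,[0,0,0],9.4],[0,[0,0,0],9.4],[0,[0,0,0],9.4],[0,[0,0,0],9.4],[0,[0,0,0],9.4],[0,[0,0,0],9.4],[0,[0,0,0],9.4],[0,[0,0,0],9.4]]}'
python3 -m creep '{"series": [[0,[0,0,0],0]]}'
python3 - <<'E'
from h import *
w=read_camera("wrist");s=observe();save(w,"w6.png")
X=R.from_rotvec(s["orientation"]).as_matrix();print(s["tcp_pos"],np.degrees(np.arctan2(X[1,0],X[0,0])))
print(X[:,:2].T@(np.array([.4434,-.1544,.0])-s["tcp_pos"])*1000)
E
```

```text
time_s: 12.15
tcp_pos: [0.4457, -0.1571, 0.2006]
orientation: [0.138, 3.138, -0.001]
contact_force: [1.2, 0.2, -2.3]
grip_width: 0.0137
gripper_force: 35.0
time_s: 14.65
tcp_pos: [0.4457, -0.155, 0.2003]
orientation: [3.12, -0.364, -0.0]
contact_force: [0.5, 0.5, -0.9]
grip_width: 0.0139
gripper_force: 35.0
time_s: 14.78
tcp_pos: [0.4456, -0.1548, 0.2002]
orientation: [3.121, -0.354, -0.0]
contact_force: [-0.7, 0.4, -0.9]
grip_width: 0.0139
gripper_force: 35.0
[ 0.4454389  -0.15466185  0.20011726] -12.819055183768558
[-2.00030407  0.14426999]
```

```bash
python3 -m creep '{"series": [[0,[-2,0.1,0],0],[0,[0,0,50],0],[0,[0,0,38],0],[0,[0,0,5],0],[0,[0,0,0],0],[0,[0,0,0],0]]}'
```

```text
time_s: 15.58
tcp_pos: [0.4445, -0.1544, 0.1091]
orientation: [3.12, -0.355, 0.005]
contact_force: [-0.2, 0.0, -0.9]
grip_width: 0.0138
gripper_force: 35.0
```

```bash
python3 -m creep '{"series": [[0,[-0.8,0,6],0],[0,[0,0,8],0],[0,[0,0,7],0],[0,[0,0,5],0],[0,[0,0,0],0]]}'
```

```text
time_s: 16.2
tcp_pos: [0.4425, -0.1532, 0.081]
orientation: [-3.121, 0.356, -0.0]
contact_force: [0.6, 1.9, 0.7]
grip_width: 0.0134
gripper_force: 35.0
```

```bash
python3 -m creep '{"series": [[0.6,[0,0,0],0],[0.6,[0,0,0],0],[0.6,[0,0,0],0],[0.6,[0,0,0],0],[0.6,[0,0,-40],0],[0.6,[0,0,-50],0],[0.6,[0,0,-50],0],[0.6,[0,0,0],0]]}'
python3 - <<'E'
from h import *
w=read_camera("wrist");s=observe();t=read_camera("top")
X=R.from_rotvec(s["orientation"]).as_matrix();print(s["tcp_pos"],np.degrees(np.arctan2(X[1,0],X[0,0])))
for r in masks_of(w,"key")[:1]:
    m=r["mask"].astype(np.uint8);print(r["score"],px(r),cv2.boundingRect(m))
print(proj(w,[[.4434,-.154,.12]]))
b=proj(t,[[.6,.19,.094]])[0];print(b)
A=cv2.resize(w["color"],(480,300));B=cv2.resize(t["color"][140:240,265:345],(320,400),interpolation=cv2.INTER_CUBIC)
A=np.vstack([A,np.zeros((100,480,3),np.uint8)]);save(w,"w7.png",np.hstack([A,B]))
for n in("tote_grip","tote_corner"):
  print(n,[(r["score"],px(r)) for r in search_frame(t,n)])
for r in masks_of(t,"tote")[:2]: print(r["score"],r["mask"].sum(),px(r))
E
```

```text
time_s: 17.2
tcp_pos: [0.4449, -0.1548, 0.2261]
orientation: [3.118, -0.355, 0.014]
contact_force: [0.2, 0.1, -0.6]
grip_width: 0.0523
gripper_force: 0.0
[ 0.44354089 -0.15410425  0.22328357] -12.99213277590393
0.73 [316.096 193.6  ] (307, 173, 22, 47)
[[317.21556173 203.26268311]]
[283.11933166 157.33442919]
tote_grip [(0.62, array([307.712, 188.4  ]))]
tote_corner [(0.79, array([308.608, 190.6  ]))]
0.91 2676 [308.288 187.8  ]
```

View pics/w7.png

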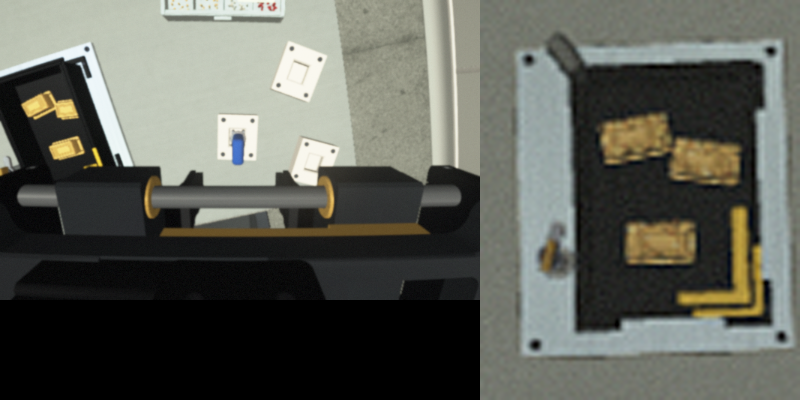

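The key stands in its holder at (237,148). The packages and tote are undisturbed, and the clip is turned so its tab points roughly ahead. Next I hover over the lug with the camera looking inward.

```bash
python3 -m creep '{"series": [[0.8,[12.2,-53.6,0],0],[0.8,[12.2,-53.6,0],0],[0.8,[12.2,-53.6,0],0],[0.8,[12.2,-53.6,0],0],[0.8,[12.2,-53.6,0],0],[0.8,[12.2,-53.6,0],0],[0.8,[12.2,-53.6,0],0]]}' 12 >/dev/null
python3 -m creep '{"series": [[0.8,[0,0,0],-10.45],[0.8,[0,0,0],-10.45],[0.8,[0,0,0],-10.45],[0.8,[0,0,0],-10.45],[0.8,[0,0,0],-10.45],[0.8,[0,0,0],-10.45],[0.8,[0,0,0],-10.45],[0.8,[0,0,0],-10.45],[0.8,[0,0,0],-10.45],[0.8,[0,0,0],-10.45],[0.8,[0,0,0],-10.45],[0.8,[0,0,0],-10.45],[0.8,[0,0,0],-10.45],[0.8,[0,0,0],-10.45],[0.8,[0,0,0],-10.45],[0.8,[0,0,0],-10.45],[0.8,[0,0,0],-10.45],[0.8,[0,0,0],-10.45],[0.8,[0,0,0],-10.45],[0.8,[0,0,0],-10.45]]}'
python3 -m creep '{"series": [[0.8,[0,0,0],-10.1],[0.8,[0,0,0],-10],[0.8,[0,0,0],0]]}'
python3 - <<'E'
from h import *
w=read_camera("wrist");s=observe()
X=R.from_rotvec(s["orientation"]).as_matrix();print(s["tcp_pos"],np.degrees(np.arctan2(X[1,0],X[0,0])))
a=np.radians(.65);c,sn=np.cos(a),np.sin(a);M=np.array([[c,-sn,0],[sn,c,0],[0,0,1]])
f=lambda q:M@(np.array(q)/1000)+[.5201,.1266,.008]
print(X.T@(f((91.5,64.6,70))-s["tcp_pos"])*1000)
d=np.array([.817,.576]);n=np.array([-.576,.817]);g=np.array([91.5,64.6])
im=w["color"].copy()
L=[f((*(g+i*15*d+j*7*n),86)) for i,j in((1,1),(1,-1),(-1,-1),(-1,1))]
Cc=[f((x,y,45)) for x,y in((90,65),(90,-65),(-90,-65),(-90,65))]
for P,col in((L,(255,0,0)),(Cc,(0,255,0))): cv2.polylines(im,[proj(w,P).round().astype(int).reshape(-1,1,2)],True,col,1)
u,v=proj(w,[[.4768,.197,.0725]])[0].astype(int);print(u,v)
A=cv2.resize(im,(480,300));B=cv2.resize(w["color"][v-35:v+35,max(u-40,0):max(u-40,0)+80],(320,280),interpolation=cv2.INTER_CUBIC)
gu,gv=proj(w,[f((91.5,64.6,86))])[0].astype(int);print(gu,gv)
C=cv2.resize(im[gv-50:gv+20,gu-40:gu+40],(320,280),interpolation=cv2.INTER_CUBIC)
save(w,"w8.png",np.hstack([np.vstack([A,np.zeros((260,480,3),np.uint8)]),np.vstack([B,C])]))
hsv=cv2.cvtColor(w["color"],cv2.COLOR_RGB2HSV)[v-30:v+30,u-30:u+30]
m=((hsv[...,0]>8)&(hsv[...,0]<28)&(hsv[...,1]>110)&(hsv[...,2]>90)).astype(np.uint8)
n_,l,st,ce=cv2.connectedComponentsWithStats(m)
if n_>1:
    i=1+np.argmax(st[1:,4]);q=np.argwhere(l==i)[:,::-1]+[u-30+.5,v-30+.5];P=np.array([atz(w,x,.0725) for x in q]);P0=P.mean(0);_,S,V=np.linalg.svd((P-P0)[:,:2]);print("bar",P0,len(q),S,np.degrees(np.arctan2(V[0,1],V[0,0])))
E
```

```text
time_s: 20.88
tcp_pos: [0.6092, 0.1929, 0.2192]
orientation: [0.446, -3.107, 0.0]
contact_force: [0.2, -0.4, -0.6]
grip_width: 0.0695
gripper_force: 0.0
time_s: 21.25
tcp_pos: [0.6093, 0.1929, 0.2195]
orientation: [0.97, -2.985, -0.001]
contact_force: [-1.0, 1.2, -0.0]
grip_width: 0.0696
gripper_force: 0.0
[0.60932994 0.19291736 0.21972567] -144.10367353066908
[ -1.10517552  -1.58234629 141.72245213]
406 80
317 196
bar [0.4784322  0.19762937 0.0725    ] 122 [0.06243081 0.01588371] -14.02073750740268
```

View pics/w8.png

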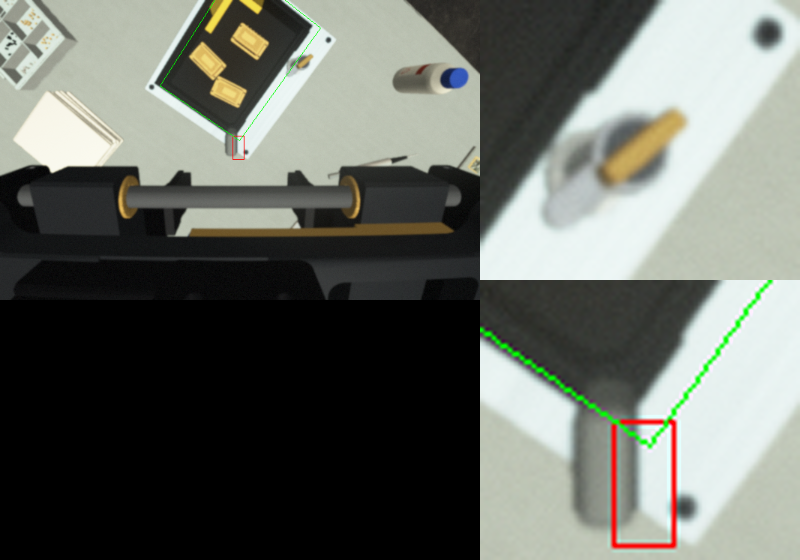

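The clip bar lies at −14°, so the clip stands at about 1.32 rad, well clear. The lug's top is at (308,196–208), about 9 px left of the plate-based prediction, because the tote sits off-centre on the plate. I shift, then check the lug edges numerically.

```bash
python3 -m creep '{"series": [[0.8,[3.1,-10.5,0],0],[0.8,[0,0,50],0],[0.8,[0,0,0],0]]}'
python3 - <<'E'
from h import *
w=read_camera("wrist");s=observe();X=R.from_rotvec(s["orientation"]).as_matrix()
print(s["tcp_pos"])
g=s["tcp_pos"];L=[]
for i,j in((1,1),(1,-1),(-1,-1),(-1,1)): L.append(np.r_[(g+X[:,0]*.015*i+X[:,1]*.007*j)[:2],.094])
print(proj(w,L).round(1).tolist())
c=cv2.cvtColor(w["color"],cv2.COLOR_RGB2GRAY)
for r in range(180,240,6): print(r,c[r,296:346:2].tolist())
print(c[176:250:2,319].tolist())
for r in masks_of(w,"tote_grip")[:2]: print(r["score"],px(r),r["mask"].sum())
E
```

```text
time_s: 21.68
tcp_pos: [0.6104, 0.1814, 0.1663]
orientation: [0.968, -2.979, -0.002]
contact_force: [0.5, -0.7, -0.7]
grip_width: 0.0694
gripper_force: 0.0
[0.61203732 0.1818548  0.16907266]
[[327.4, 194.4], [308.9, 194.4], [309.3, 232.0], [327.2, 232.0]]
180 [49, 49, 55, 55, 52, 47, 46, 45, 45, 50, 43, 48, 47, 47, 52, 58, 53, 55, 57, 115, 217, 236, 237, 238, 237]
186 [187, 103, 61, 54, 52, 50, 52, 52, 58, 57, 64, 60, 61, 63, 52, 55, 62, 132, 225, 237, 238, 236, 236, 237, 237]
192 [237, 239, 238, 235, 219, 145, 76, 60, 72, 76, 79, 77, 79, 80, 75, 115, 224, 236, 237, 237, 236, 236, 237, 237, 236]
198 [238, 236, 238, 238, 236, 235, 202, 92, 87, 101, 102, 101, 106, 105, 97, 91, 202, 236, 237, 236, 237, 237, 237, 236, 236]
204 [192, 196, 217, 232, 235, 235, 184, 96, 113, 131, 139, 143, 144, 145, 136, 111, 159, 231, 237, 237, 236, 237, 236, 235, 236]
210 [190, 187, 192, 191, 192, 191, 139, 92, 113, 132, 142, 145, 147, 147, 134, 108, 159, 234, 234, 236, 235, 235, 237, 237, 238]
216 [192, 191, 191, 190, 192, 190, 141, 90, 113, 134, 139, 146, 149, 151, 137, 113, 181, 235, 235, 235, 226, 224, 234, 236, 236]
222 [191, 193, 193, 191, 193, 188, 138, 89, 116, 139, 143, 147, 150, 149, 140, 108, 179, 233, 234, 181, 89, 69, 98, 201, 238]
228 [190, 192, 190, 189, 193, 193, 174, 118, 118, 139, 144, 146, 151, 151, 140, 127, 170, 190, 192, 202, 224, 236, 239, 233, 206]
234 [193, 191, 193, 193, 193, 194, 193, 189, 193, 187, 187, 182, 183, 183, 190, 192, 190, 191, 187, 194, 191, 191, 191, 189, 190]
[48, 50, 50, 52, 53, 62, 75, 75, 78, 80, 85, 106, 123, 142, 141, 143, 145, 144, 144, 147, 148, 147, 148, 144, 151, 149, 148, 145, 144, 183, 190, 190, 191, 192, 190, 177, 92]
0.66 [314.624  84.2  ] 25742
```

The lug's edges at columns 309–327 and its end at row 232 match the prediction to within a pixel. Next I descend and grip.

```bash
python3 -m creep '{"series": [[0.8,[0,0,45],0],[0.8,[0,0,45],0],[0.8,[0,0,19],0],[0.8,[0,0,0],0],[0,[0,0,0],0],[0,[0,0,0],0],[0,[0,0,0],0],[0,[0,0,0],0],[0,[0,0,0],0],[0,[0,0,0],0],[0,[0,0,0],0],[0,[0,0,0],0],[0,[0,0,0],0]]}' 12
python3 - <<'E'
import numpy as np
r=227.1;p0=np.arctan2(70,216.1)
pr=None
for t in range(0,44,2):
    a=p0+np.radians(t);h,z=r*np.cos(a),r*np.sin(a)
    print(t, None if pr is None else (round(pr[0]-h,1),round(pr[1]-z,1)));pr=(h,z)
E
```

```text
time_s: 23.4
tcp_pos: [0.6134, 0.1828, 0.0619]
orientation: [0.973, -2.987, -0.0]
contact_force: [-0.6, 0.2, 0.0]
grip_width: 0.0137
gripper_force: 12.0
0 None
2 (np.float64(2.6), np.float64(-7.5))
4 (np.float64(2.8), np.float64(-7.4))
6 (np.float64(3.1), np.float64(-7.3))
8 (np.float64(3.3), np.float64(-7.2))
10 (np.float64(3.6), np.float64(-7.1))
12 (np.float64(3.8), np.float64(-6.9))
14 (np.float64(4.1), np.float64(-6.8))
16 (np.float64(4.3), np.float64(-6.7))
18 (np.float64(4.5), np.float64(-6.5))
20 (np.float64(4.8), np.float64(-6.3))
22 (np.float64(5.0), np.float64(-6.2))
24 (np.float64(5.2), np.float64(-6.0))
26 (np.float64(5.4), np.float64(-5.8))
28 (np.float64(5.6), np.float64(-5.6))
30 (np.float64(5.8), np.float64(-5.4))
32 (np.float64(6.0), np.float64(-5.2))
34 (np.float64(6.2), np.float64(-5.0))
36 (np.float64(6.3), np.float64(-4.8))
38 (np.float64(6.5), np.float64(-4.6))
40 (np.float64(6.6), np.float64(-4.3))
42 (np.float64(6.8), np.float64(-4.1))
```

```bash
python3 -m creep '{"series": [[0,[2.6,0,-7.5],0],[0,[2.8,0,-7.4],0],[0,[3.1,0,-7.3],0],[0,[3.3,0,-7.2],0],[0,[3.6,0,-7.1],0],[0,[0,0,0],0],[0,[0,0,0],0]]}'
python3 - <<'E'
from h import *
w=read_camera("wrist");s=observe();t=read_camera("top");sd=read_camera("side")
for n,p in(("w",w),("t",t),("s",sd)):
    for k in("tote_corner","tote","package_a"): print(n,k,[(round(r["score"],2),px(r).round(1).tolist()) for r in search_frame(p,k)][:4])
    save(p,"x_"+n+".png")
C=np.array([[.522-.081+.001,.117-.056-.001,.012]]);print([proj(p,C).round(1).tolist() for p in(w,t,sd)])
E
```

```text
time_s: 24.28
tcp_pos: [0.6015, 0.1737, 0.099]
orientation: [-0.973, 2.986, -0.0]
contact_force: [0.3, 1.0, -2.5]
grip_width: 0.0138
gripper_force: 12.0
w tote_corner [(0.82, [301.3, 92.7]), (0.36, [467.2, 95.2])]
w tote [(0.86, [305.1, 96.0])]
w package_a [(0.75, [306.7, 139.0]), (0.68, [262.9, 72.4]), (0.6, [358.2, 33.6]), (0.21, [528.2, 289.7])]
t tote_corner [(0.66, [325.4, 188.9])]
t tote [(0.87, [323.4, 186.6])]
t package_a [(0.57, [322.0, 178.8])]
s tote_corner [(0.83, [301.2, 218.5]), (0.58, [370.2, 193.9])]
s tote [(0.69, [291.4, 213.3])]
s package_a [(0.64, [296.4, 211.6]), (0.4, [308.6, 224.2])]
[[[322.6, -69.9]], [[332.2, 215.9]], [[337.2, 226.9]]]
```

Vertical load is about half the weight, so the tote is pivoting on its corner. I continue.

```bash
python3 -m creep '{"series": [[0,[3.8,0,-6.9],0],[0,[4.1,0,-6.8],0],[0,[4.3,0,-6.7],0],[0,[4.5,0,-6.5],0],[0,[4.8,0,-6.3],0],[0,[5.0,0,-6.2],0],[0,[5.2,0,-6.0],0],[0,[5.4,0,-5.8],0],[0,[5.6,0,-5.6],0],[0,[5.8,0,-5.4],0],[0,[6,0,-5.2],0],[0,[6.2,0,-5],0],[0,[6.3,0,-4.8],0],[0,[6.5,0,-4.6],0],[0,[0,0,0],0],[0,[0,0,0],0],[0,[0,0,0],0],[0,[0,0,0],0]]}' 14
python3 - <<'E'
from h import *
w=read_camera("wrist");s=observe();t=read_camera("top");sd=read_camera("side")
for n,p in(("w",w),("t",t),("s",sd)):
    for k in("tote_corner","package_a"): print(n,k,[(round(r["score"],2),px(r).round(1).tolist()) for r in search_frame(p,k)][:4])
A=cv2.resize(w["color"][:225],(640,225));B=cv2.resize(t["color"][130:250,240:390],(400,320));C=cv2.resize(sd["color"][130:280,220:400],(384,320))
save(w,"x9.png",np.vstack([np.hstack([A,np.zeros((225,144,3),np.uint8)]),np.hstack([B,C])]))
E
```

```text
time_s: 27.12
tcp_pos: [0.5422, 0.1305, 0.1806]
orientation: [-0.974, 2.986, -0.0]
contact_force: [2.9, 1.5, 2.5]
grip_width: 0.0139
gripper_force: 14.0
w tote_corner [(0.95, [306.2, 138.7])]
w package_a [(0.8, [338.5, 72.5]), (0.75, [372.9, 108.7]), (0.69, [312.7, 93.1]), (0.69, [306.3, 141.7])]
t tote_corner [(0.67, [319.4, 197.0])]
t package_a [(0.64, [318.3, 203.6]), (0.51, [310.8, 212.3]), (0.5, [317.0, 194.7]), (0.4, [319.9, 214.8])]
s tote_corner [(0.97, [306.8, 196.7])]
s package_a [(0.39, [326.2, 207.5]), (0.3, [289.1, 281.9])]
```

View pics/x9.png

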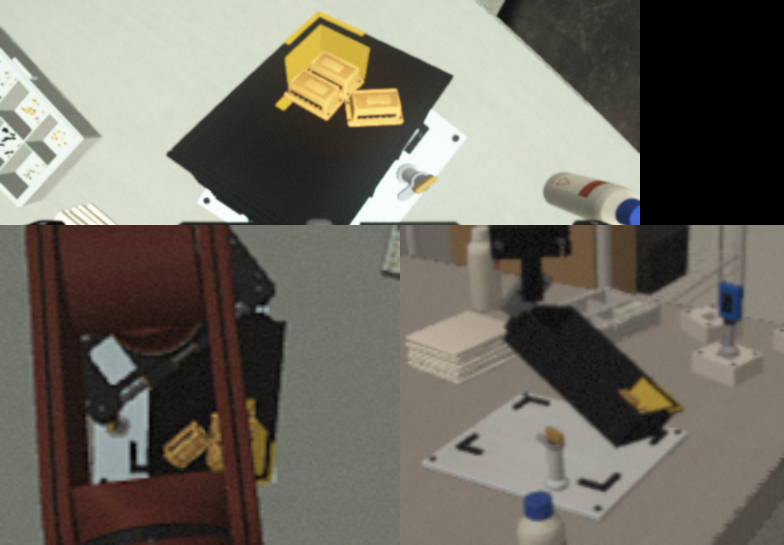

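Two packages lie in the yellow corner at (335,70) and (313,93). The third, at (373,107), lies along the −x wall. The corner is down, the key stands, and the clip is turned. I'll measure each package's distance to the corner.

```bash
cat > m.py <<'E'
from h import *
def meas(th_guess=None):
    w=read_camera("wrist");s=observe()
    a=np.radians(.65);Rz=R.from_euler("z",a).as_matrix()
    c=np.array([.6125,.1825,.078])-Rz@[.0915,.0646,.070]; piv=c+Rz@[-.085,-.060,0]
    g=s["tcp_pos"]+[0,0,grasp_offset]; v=g-piv; th=np.arctan2(v[2],np.hypot(*v[:2]))-np.arctan2(70,216.1)
    d=np.arctan2(v[1],v[0]); az=d-np.radians(35.2)
    ax=np.array([np.sin(d),-np.cos(d),0])
    M=R.from_rotvec(ax*th).as_matrix()@R.from_euler("z",az).as_matrix()
    f=lambda q:piv+M@(np.array(q)/1000-[-.085,-.06,0])
    print("tilt",np.degrees(th),"r",np.linalg.norm(v),"az",np.degrees(az),"corner px",proj(w,[f((-81,-56,4)),f((-85,-60,45))]).round(0).tolist())
    for r in masks_of(w,"package_a")[:5]:
        m=r["mask"]
        o,dd=ray(w,px(r)); oo=M.T@(o-piv)+[-.085,-.06,0]; d2=M.T@dd
        q=oo+d2*(.016-oo[2])/d2[2]
        print(round(r["score"],2),px(r).round(0),m.sum(),(q*1000).round(0),"dist",(np.linalg.norm(np.r_[q[:2],.004]-[-.081,-.056,.004])*1000).round(0))
    return w
E
python3 -c "from m import *; meas()"
```

```text
tilt 38.1809279194424 r 0.2304606345974034 az 0.2538576699275798 corner px [[322.0, 58.0], [321.0, 15.0]]
0.85 [338.  73.] 1401 [-64. -26.  16.] dist 35.0
0.58 [314.  93.] 1793 [-32. -30.  16.] dist 55.0
0.56 [375. 111.] 1866 [-46.  23.  16.] dist 87.0
```

```bash
python3 -m creep '{"series": [[0,[6.6,0,-4.3],0],[0,[6.8,0,-4.1],0],[0,[6.9,0,-3.9],0],[0,[0,0,0],0],[0,[0,0,0],0],[0,[0,0,0],0],[0,[0,0,0],0],[0,[0,0,0],0]]}'
python3 -c "from m import *; meas()"
```

```text
time_s: 28.68
tcp_pos: [0.5256, 0.1184, 0.1928]
orientation: [-0.974, 2.987, -0.0]
contact_force: [3.7, 1.7, 6.1]
grip_width: 0.0137
gripper_force: 14.0
tilt 44.08056439937767 r 0.2304469529607095 az 0.1405520755136055 corner px [[322.0, 81.0], [321.0, 41.0]]
0.77 [337.  95.] 1184 [-61. -25.  16.] dist 37.0
0.76 [311. 114.] 1557 [-28. -29.  16.] dist 60.0
0.65 [373. 129.] 1717 [-45.  24.  16.] dist 88.0
```

```bash
python3 -m creep '{"series": [[0,[-3.5,0,1.8],0],[0,[-3.4,0,1.1],0],[0,[0,0,0],0],[0,[0,0,0],0],[0,[0,0,0],0],[0,[0,0,0],0],[0,[0,0,0],0],[0,[0,0,0],0]]}'
python3 - <<'E'
from m import *
meas();w=meas()
for p in(read_camera("side"),w):
  for k in("key","clip_bar"): print(k,[(round(r["score"],2),px(r).round(1).tolist()) for r in search_frame(p,k)][:3])
E
```

```text
time_s: 29.78
tcp_pos: [0.5304, 0.1223, 0.1893]
orientation: [0.973, -2.986, -0.0]
contact_force: [0.3, 0.5, -1.0]
grip_width: 0.0139
gripper_force: 14.0
tilt 42.30731911341727 r 0.2303751891370866 az 0.29434047615788894 corner px [[321.0, 75.0], [321.0, 34.0]]
0.73 [372. 121.] 1711 [-47.  21.  16.] dist 84.0
0.64 [338.  87.] 1233 [-65. -26.  16.] dist 34.0
0.6 [314. 106.] 1703 [-32. -30.  16.] dist 56.0
tilt 42.30447807473264 r 0.23041244988658308 az 0.2995539672364373 corner px [[321.0, 75.0], [321.0, 34.0]]
0.71 [368. 122.] 1734 [-44.  19.  16.] dist 84.0
0.61 [339.  85.] 1159 [-67. -26.  16.] dist 33.0
key [(0.77, [373.8, 169.1])]
clip_bar [(0.55, [292.0, 229.9])]
key []
clip_bar [(0.78, [416.0, 199.4])]
```

Everything is at rest and within limits, so I'm handing in.

```bash
python3 -c "from workcell import *; print(close_job())"
```

```text
the job is handed in; nothing more can be done
None
```

I handed the job in at about 30 s. The clip is turned to about 1.32 rad, and the key is back upright in its holder. The tote is held at about 42° on its yellow corner, with all three packages at rest; the farthest is about 84 mm from the corner by camera measurement (limit 100 mm). The hand-in returned no verdict.

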